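# Sweep the loose nuts into the catch drawer

### The arm

A 7-joint arm with a two-finger parallel gripper is mounted at the origin on a cart in front of the work surface, level with it; the furniture and walls round the work are solid. World frame = base frame: x ahead of the robot, y to its left, z up, the work surface at z = 0. Lengths are in m, angles in degrees, forces in N, time in s.
With the tool pointing down it reaches from about 0.4 to 0.875 m from the base axis. Payload 19.3 kg.
Tool frame: the origin (TCP) lies between the finger pads; the fingertips stand ahead of it and the grasp point (between the pads) lies 3 mm ahead of it (bot.finger_overhang is the z of the fingertips in the tool frame, in m); z points along the fingers, y is the line along which they close (so a half turn about z gives the same grasp; the last joint's range is limited). The gripper opens to 85 mm and grips with 20 to 120 N. Pads are 22 mm wide; open, the fingers measure 114 mm over their backs; the gripper's body (76 mm by 85 mm) begins 54 mm behind the grasp point. The pads swing forward as they close: fully open they stand 13 mm farther back than shut.
Start: joints at [60.149, 29.874, -2.08, 91.645, 1.215, 58.505, -6.463], TCP at [0.272, -0.563, 0.221] pointing down, gripper open.
Joint ranges: [-166.77, 166.77], [-17.47, 122.26], [-85.68, 81.53], [9.62, 139.38], [-72.42, 252.41], [9.2, 110.78], [-144.41, 144.41]. Speed limits (degrees/s): [108.29, 108.29, 136.94, 136.94, 172.46, 172.46, 172.46].

### API

Orientations are given as [roll, pitch, yaw] about the fixed x, y, z axes, in that order (R = Rz(yaw) Ry(pitch) Rx(roll)).
In Python, from workcell import bot gives the robot as it stands. The module is installed in compiled form; this text tells all that it offers.
- The arm moves only by the tool apply_moves, never from a script. Its argument "moves" is a list of rows, each an object with "offset": the shift along the world's x, y, z in m, a list of three; "rotation": the turn, a rotation vector about the world's x, y, z in degrees, a list of three; "claw": the closure, from -1 (fully open) to 1 (shut). In form: [{"offset": [dx, dy, dz], "rotation": [wx, wy, wz], "claw": claw}, ...]. A call has exactly 5 rows; each row shifts and turns the commanded pose from where the row before left it; what a row does not reach is not made up. A row lasts 1/12 s, in which the tool goes at most 41.7 mm and 7.16 degrees, less where a joint would pass 70% of its speed; a pose out of reach is approached as far as the arm can. A call with a gripper value outside its range is refused whole. The fingers move at their own pace and stop on an object; the grip force is fixed at half the most. Time passes only in rows, so rows that do not move let the fingers close, or fill a call up. It gives the time, the measured TCP pose, the force, the opening and the grip force at its end, in the units of the state.
- bot.sense(): the state, without advancing time (a new reading comes with each control period).
- bot.camera(name): name is "scene" or "top" or "wrist"; returns a dict with "pixels" (400x640x3 uint8, red, green, blue), "camera_matrix" (3x3 intrinsics, pixels), "world_to_cam" (4x4, takes a point from world to camera coordinates); the wrist camera has in their place "tool_from_camera" (4x4, takes a point from camera to tool coordinates, whose origin is the TCP and whose axes are the flange's). Camera axes: x right, y down, z forward; pixel columns grow to the right and rows downward; lengths in m; the calibration is good to about 2 mm. A picture is of the moment at which its call begins: read the wrist's pose just before it. There is no depth.
- bot.hand_in(): hands the job in; it is judged then, once.
The state is a dict: "time": time; "joints": joint angles; "joint_velocities": joint speeds; "joint_efforts": joint torques, N m; "eef_pos": TCP position; "orientation": TCP orientation; "ft_force": force on the tool from outside, world axes, zero at the start; "ft_torque": the same for the moment, N m; "finger_gap": finger opening in m; "grip_force": force on a finger pad.
Only numpy, scipy, OpenCV 4.12 (cv2) and the standard library are available. Lean on these libraries where they do the work, as an engineer would, in place of code of your own. Each camera call takes 0.05 s, during which the arm holds its last target. There are 200 camera calls.

### The job

Clear the four loose hexagon nuts off the sorting board: with a fingertip draw the catch drawer, which stands ajar, out to its stop, sweep all the nuts across the board and over its open front edge into the drawer, then push the drawer fully home. Only push and slide things: do not pick up the nuts, and leave the carton on the board and the tools around it where they are.

Things in the scene. Friction and masses are not known exactly. Their poses are not given: they have to be found in the camera images.
- board: Wooden bench-top sorting board, fixed to the table, a catch drawer beneath. 260 mm deep (x -130 to +130), 280 mm wide (y -140 to +140). Origin on the table under its centre; z up; its front, where the drawer slides out, is its own -x side. Plywood deck on top at z = 70 mm. Rim 12 mm thick, 12 mm high round the back and both sides: free deck x -130 to +118, y -128 to +128.
- board_edge (a point): Middle of the board's front edge, at deck height (x = -130 mm, z = 70 mm of the board). There is no rim here: what is pushed over this edge drops into the drawer if that is drawn out. The deck is 12 mm thick. Axes as the board's.
- drawer (a joint): How far the drawer is drawn out, in m: 0 = fully home, its front flush with the front edge of the board; 0.12 = its stop, fully out. It stands a little ajar at the start (0.055 to 0.068). It slides stiffly along the board's x with about 1.5 N of friction and stays where it is left.
- drawer_in (a point): Point of the drawer (moves with it): on its inner floor at the inner face of its front, midway across; 12 mm above the table. Axes as the board's: x toward the drawer's back. Space inside: x 0 to 205 mm, y -118 to +118 mm. Side walls 8 mm thick, their tops 38 mm above this floor.
- drawer_front (a point): Centre of the outer face (toward the board's -x) of the drawer's wooden front panel, 30 mm above the table; moves with it. Panel 12 mm thick, 250 mm wide, top 54 mm above the table, but only 40 mm in the finger scoop (middle 80 mm of its width). No handle: a fingertip put down behind the panel draws it out; push it home from outside.
- screw_box: Small closed carton, 52 x 82 x 40 mm (x, y, z of its own), standing on the back half of the deck. Origin at the centre of its underside. To be left where it is.
- spanner: Open-end spanner, 32 x 198 x 6 mm, long in its own y, lying on the table beside the board. Origin under its centre. To be left where it is.
- chisel_2: Chisel with a blue handle, 28 x 246 x 28 mm, long in its own y, lying on the table at the board's far side. Origin under its centre. To be left where it is.
- tape_measure: Tape measure, 40 x 74 x 66 mm, standing on the table behind the board. Origin under its centre. To be left where it is.
- nut_1_mid (a point): Centre of one of four like steel hexagon nuts, 24 mm across the flats (28 mm across the corners), 13 mm high, 33 g, lying flat on the deck at the start.
- nut_2_mid (a point): Centre of one of four like steel hexagon nuts, 24 mm across the flats (28 mm across the corners), 13 mm high, 33 g, lying flat on the deck at the start.
- nut_3_mid (a point): Centre of one of four like steel hexagon nuts, 24 mm across the flats (28 mm across the corners), 13 mm high, 33 g, lying flat on the deck at the start.
- nut_4_mid (a point): Centre of one of four like steel hexagon nuts, 24 mm across the flats (28 mm across the corners), 13 mm high, 33 g, lying flat on the deck at the start.

How it is judged:
By the outcome, as a careful person would: the job done as asked, in the order asked, and still so for the second after the job is handed in, with the robot touching nothing.
It also fails if it takes over 72 s, if anything falls off the work surface, if the arm or the gripper's body presses on something with over 40 N, if the wrist force passes 120 N, or if a joint passes its speed limit or range.

## Working session

There is one attempt and no reset: what is moved stays moved. The work goes in short steps, Python scripts to look and compute and a tool call to move; the robot and the scene stay as the last step left them, time stands still between calls to the robot, and variables do not carry over. Pictures are saved under pics/ and viewed, at most 10 in all, crops included, and the job is handed in when it is done.

Besides the shell and the picture viewer there is one more tool, called after "Request:" as name([rows], argument=value, ...), one row to a line, values as JSON. apply_moves: Moves the arm, as the interface text tells. Its arguments: {"type":"object","properties":{"moves":{"type":"array","items":{"type":"object","properties":{"offset":{"type":"array","items":{"type":"number"}},"rotation":{"type":"array","items":{"type":"number"}},"claw":{"type":"number"}}}}},"required":["moves"]}

```bash
mkdir -p pics; cat > h.py <<'E'
import numpy as np, cv2
from workcell import bot
def snap(n,f):
    c=bot.camera(n); cv2.imwrite('pics/'+f,c['pixels'][:,:,::-1]); np.savez('pics/'+f+'.npz',**c); return c
def ray(f,u,v,z):
    c=np.load('pics/'+f+'.npz'); K=c['camera_matrix'];T=c['world_to_cam']
    R=T[:3,:3];o=-R.T@T[:3,3]; d=R.T@np.linalg.solve(K,[u,v,1.]); return (o+d*(z-o[2])/d[2])
def proj(f,p):
    c=np.load('pics/'+f+'.npz'); K=c['camera_matrix'];T=c['world_to_cam']
    q=K@(T[:3,:3]@np.array(p)+T[:3,3]); return q[:2]/q[2]
E
python3 - <<'E'
from h import *
s=bot.sense(); print(s, bot.finger_overhang)
for n in('top','scene'):
    c=snap(n,n+'0.png'); print(c['camera_matrix'].round(1).tolist(),c['world_to_cam'].round(3).tolist())
E
```

```text
{'time': 0.0, 'joints': array([60.14841175, 29.9106433 , -2.0828485 , 91.67229011,  1.21391687,
       58.50476072, -6.46225043]), 'joint_velocities': array([ 0.04252602, -0.03182775,  0.14037425,  0.00478325, -0.01435046,
       -0.01299292,  0.00442581]), 'joint_efforts': array([ 1.84137796e-03, -9.27096248e+01,  1.98042780e+00, -3.69940639e+01,
        1.78422761e-02,  8.24717368e-03,  4.46626484e-05]), 'eef_pos': array([ 0.27214227, -0.56225895,  0.2201186 ]), 'orientation': array([-1.79934407e+02,  3.30477997e-03,  2.58303989e+01]), 'ft_force': array([-0.12095448,  0.39925205, -0.03104286]), 'ft_torque': array([-0.01662372,  0.03583686,  0.01252466]), 'grip_force': 0.0, 'finger_gap': 0.08563137918022773} 0.022
[[404.6, 0.0, 319.5], [0.0, 404.6, 202.6], [0.0, 0.0, 1.0]] [[-0.024, -0.999, 0.032, 0.103], [-0.998, 0.022, -0.055, 0.576], [0.054, -0.033, -0.998, 0.918], [0.0, 0.0, 0.0, 1.0]]
[[448.2, 0.0, 314.5], [0.0, 448.2, 199.6], [0.0, 0.0, 1.0]] [[0.675, -0.737, 0.028, -0.326], [-0.305, -0.313, -0.9, 0.26], [0.672, 0.599, -0.436, 0.411], [0.0, 0.0, 0.0, 1.0]]
```

View pics/top0.png

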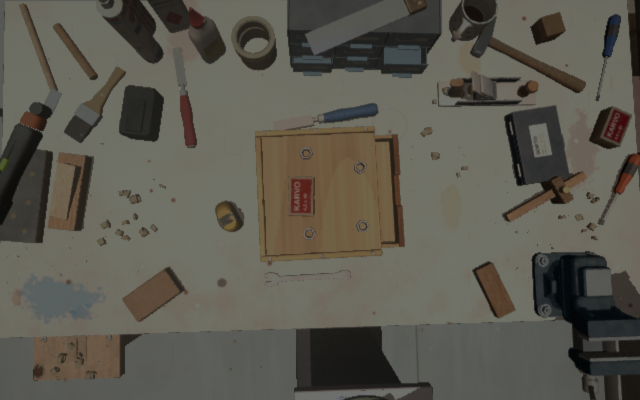

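View pics/scene0.png

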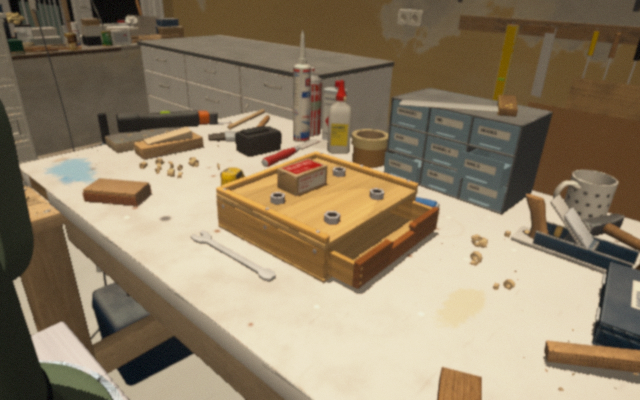

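The top view shows the board at about px (257–382, 128–260). The drawer opens to the right (world −y), with its front at u≈400. The nuts are near (306,154), (360,168), (362,226) and (309,233), and the carton is at (301,196). I'll enlarge this area.

```bash
python3 - <<'E'
import cv2
im=cv2.imread('pics/top0.png')[110:290,200:420]
cv2.imwrite('pics/c1.png',cv2.resize(cv2.convertScaleAbs(im,alpha=1.7),None,fx=3.3,fy=3.3,interpolation=cv2.INTER_CUBIC))
E
```

```text
(no output)
```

View pics/c1.png

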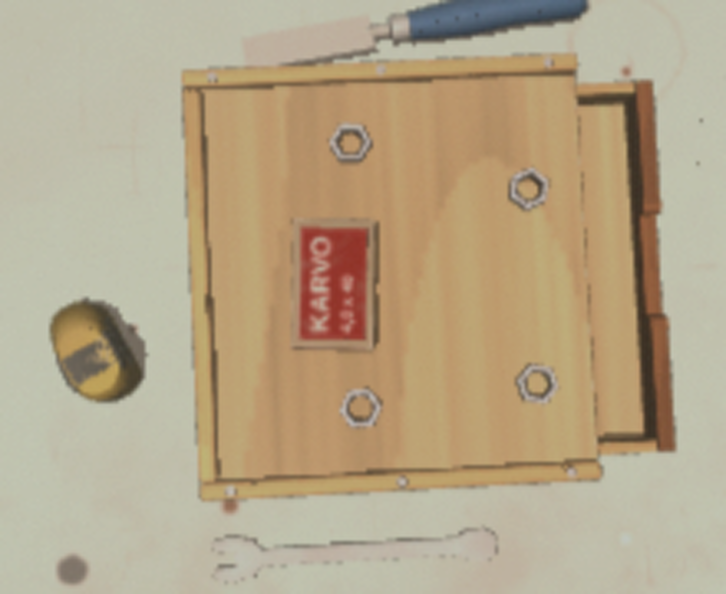

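```bash
cat >> h.py <<'E'
def cr(x,y,z): return ray('top0.png',200+x/3.3,110+y/3.3,z)
E
python3 - <<'E'
from h import *
from scipy.optimize import least_squares
img=[cr(x,y,.082)[:2] for x,y in[(183,72),(577,55),(601,478),(203,498)]]
# board frame: front = world -y. back-left(image TL): back, far side
# board -x = image right; board +x -> image left; z up. world: +x_b ~ +y_w ; y_b ~ -x_w
loc=np.array([[.13,-.14],[-.13,-.14],[-.13,.14],[.13,.14]])
def f(p):
    c,s=np.cos(p[2]),np.sin(p[2]); return (loc@np.array([[c,s],[-s,c]])+p[:2]-img).ravel()
r=least_squares(f,[.6,.1,np.pi/2]);p=r.x;print('board',p[:2].round(4),np.degrees(p[2]).round(2),'res',r.fun.round(4))
c,s=np.cos(p[2]),np.sin(p[2]);R=np.array([[c,-s],[s,c]]);np.savez('board.npz',R=R,t=p[:2])
L=lambda q:(R.T@(q[:2]-p[:2])).round(4)
for n,z,pts in(('nut',.083,[(351,143),(528,188),(537,383),(361,407)]),('box',.11,[(301,222),(377,220),(371,348),(294,348)]),('drawer',.054,[(653,82),(675,449)]),('spanner',.004,[(213,555),(495,545)]),('chisel',.015,[(585,5),(245,50)])):
    for q in pts:
        w=cr(*q,z); print(n,w[:2].round(4),L(w))
E
```

```text
board [0.5956 0.0931] 91.51 res [ 0.0019  0.0009  0.0018 -0.0012 -0.0014 -0.0018 -0.0024  0.002 ]
nut [0.6814 0.1177] [ 0.0223 -0.0865]
nut [0.6497 0.0031] [-0.0914 -0.0517]
nut [0.5227 0.001 ] [-0.0902  0.0753]
nut [0.5101 0.1151] [0.0243 0.0849]
box [0.6273 0.1503] [ 0.0563 -0.0332]
box [0.6275 0.1026] [ 0.0086 -0.0322]
box [0.5473 0.1082] [0.0164 0.0479]
box [0.5484 0.1562] [0.0643 0.0455]
drawer [ 0.7245 -0.0882] [-0.1847 -0.1241]
drawer [ 0.4762 -0.0943] [-0.1843  0.1243]
spanner [0.4083 0.2199] [0.1316 0.1839]
spanner [0.4097 0.023 ] [-0.0652  0.1877]
chisel [ 0.7891 -0.0507] [-0.1489 -0.1897]
chisel [0.7607 0.1904] [ 0.0929 -0.1677]
```

The board sits at (0.596, 0.093) with yaw 91.5°, and the drawer is about 55 mm ajar. I'll align the tool with the board over the drawer gap and shut the fingers.

Request:
apply_moves([
  {"offset": [0.0164, 0.0252, 0], "rotation": [0, 0, 3.285], "claw": 1},
  {"offset": [0.0164, 0.0252, 0], "rotation": [0, 0, 3.285], "claw": 1},
  {"offset": [0.0164, 0.0252, 0], "rotation": [0, 0, 3.285], "claw": 1},
  {"offset": [0.0164, 0.0252, 0], "rotation": [0, 0, 3.285], "claw": 1},
  {"offset": [0.0164, 0.0252, 0], "rotation": [0, 0, 3.285], "claw": 1},
])

```text
time: 0.52
eef_pos: [0.3547, -0.4351, 0.2205]
orientation: [-180.0, 0.0, 42.4]
ft_force: [-0.3, -1.1, 0.3]
finger_gap: 0.0256
grip_force: 0.0
```

Request:
apply_moves([
  {"offset": [0.0164, 0.0252, 0], "rotation": [0, 0, 3.285], "claw": 1},
  {"offset": [0.0164, 0.0252, 0], "rotation": [0, 0, 3.285], "claw": 1},
  {"offset": [0.0164, 0.0252, 0], "rotation": [0, 0, 3.285], "claw": 1},
  {"offset": [0.0164, 0.0252, 0], "rotation": [0, 0, 3.285], "claw": 1},
  {"offset": [0.0164, 0.0252, 0], "rotation": [0, 0, 3.285], "claw": 1},
])

```text
time: 0.93
eef_pos: [0.4367, -0.3092, 0.2206]
orientation: [-180.0, 0.0, 58.8]
ft_force: [0.5, -0.5, 0.1]
finger_gap: 0.0001
grip_force: 0.0
```

Request:
apply_moves([
  {"offset": [0.0164, 0.0252, 0], "rotation": [0, 0, 3.285], "claw": 1},
  {"offset": [0.0164, 0.0252, 0], "rotation": [0, 0, 3.285], "claw": 1},
  {"offset": [0.0164, 0.0252, 0], "rotation": [0, 0, 3.285], "claw": 1},
  {"offset": [0.0164, 0.0252, 0], "rotation": [0, 0, 3.285], "claw": 1},
  {"offset": [0.0164, 0.0252, 0], "rotation": [0, 0, 3.285], "claw": 1},
])

```text
time: 1.35
eef_pos: [0.5187, -0.1832, 0.2205]
orientation: [-180.0, 0.0, 75.3]
ft_force: [0.3, 0.1, 0.1]
finger_gap: 0.0003
grip_force: 0.0
```

Request:
apply_moves([
  {"offset": [0.0164, 0.0252, 0], "rotation": [0, 0, 3.285], "claw": 1},
  {"offset": [0.0164, 0.0252, 0], "rotation": [0, 0, 3.285], "claw": 1},
  {"offset": [0.0164, 0.0252, 0], "rotation": [0, 0, 3.285], "claw": 1},
  {"offset": [0.0164, 0.0252, 0], "rotation": [0, 0, 3.285], "claw": 1},
  {"offset": [0.0164, 0.0252, 0], "rotation": [0, 0, 3.285], "claw": 1},
])

```text
time: 1.77
eef_pos: [0.6007, -0.0573, 0.2205]
orientation: [-180.0, 0.0, 91.7]
ft_force: [0.0, 0.0, 0.1]
finger_gap: -0.0002
grip_force: 0.0
```

Request:
apply_moves([
  {"offset": [0, -0.001, -0.024], "rotation": [0, 0, 0], "claw": 1},
  {"offset": [0, -0.001, -0.024], "rotation": [0, 0, 0], "claw": 1},
  {"offset": [0, 0, -0.024], "rotation": [0, 0, 0], "claw": 1},
  {"offset": [0, 0, -0.024], "rotation": [0, 0, 0], "claw": 1},
  {"offset": [0, 0, -0.024], "rotation": [0, 0, 0], "claw": 1},
])

```text
time: 2.18
eef_pos: [0.6, -0.0605, 0.0993]
orientation: [-180.0, -0.0, 91.5]
ft_force: [0.2, -0.3, -0.5]
finger_gap: 0.0001
grip_force: 0.0
```

Request:
apply_moves([
  {"offset": [0, 0, -0.011], "rotation": [0, 0, 0], "claw": 1},
  {"offset": [0, 0, -0.011], "rotation": [0, 0, 0], "claw": 1},
  {"offset": [0, 0, -0.011], "rotation": [0, 0, 0], "claw": 1},
  {"offset": [0, 0, -0.011], "rotation": [0, 0, 0], "claw": 1},
  {"offset": [0, 0, -0.011], "rotation": [0, 0, 0], "claw": 1},
])

```text
time: 2.6
eef_pos: [0.6007, -0.0606, 0.0454]
orientation: [179.9, 0.0, 91.5]
ft_force: [0.4, -0.5, -0.2]
finger_gap: 0.0004
grip_force: 0.0
```

Request:
apply_moves([
  {"offset": [0.0002, -0.008, 0], "rotation": [0, 0, 0], "claw": 1},
  {"offset": [0.0002, -0.008, 0], "rotation": [0, 0, 0], "claw": 1},
  {"offset": [0.0002, -0.008, 0], "rotation": [0, 0, 0], "claw": 1},
  {"offset": [0.0002, -0.008, 0], "rotation": [0, 0, 0], "claw": 1},
  {"offset": [0.0002, -0.008, 0], "rotation": [0, 0, 0], "claw": 1},
])

```text
time: 3.02
eef_pos: [0.6016, -0.1021, 0.0463]
orientation: [179.9, 0.0, 91.5]
ft_force: [0.2, 0.3, 0.5]
finger_gap: -0.0001
grip_force: 0.0
```

Request:
apply_moves([
  {"offset": [0.0002, -0.005, 0], "rotation": [0, 0, 0], "claw": 1},
  {"offset": [0.0002, -0.005, 0], "rotation": [0, 0, 0], "claw": 1},
  {"offset": [0.0002, -0.005, 0], "rotation": [0, 0, 0], "claw": 1},
  {"offset": [0.0002, -0.004, 0], "rotation": [0, 0, 0], "claw": 1},
  {"offset": [0.0002, -0.003, 0], "rotation": [0, 0, 0], "claw": 1},
])

```text
time: 3.43
eef_pos: [0.6023, -0.123, 0.0457]
orientation: [-180.0, 0.0, 91.5]
ft_force: [0.3, 0.3, -0.2]
finger_gap: -0.0002
grip_force: 0.0
```

```bash
python3 - <<'E'
from h import *
snap('scene','scene1.png'); snap('top','top1.png')
a=cv2.imread('pics/scene1.png')[110:310,190:470];b=cv2.imread('pics/top1.png')[90:290,240:480]
a=cv2.resize(a,(560,400))[:300] if 0 else cv2.resize(a,(400,286));b=cv2.resize(b,(400,333))
o=np.zeros((333,800,3),np.uint8);o[:286,:400]=a;o[:,400:]=b
cv2.imwrite('pics/m1.png',cv2.convertScaleAbs(o,alpha=1.4))
E
```

```text
(no output)
```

View pics/m1.png

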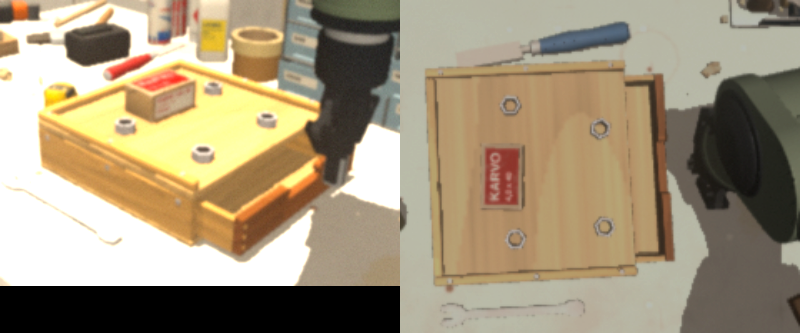

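```bash
python3 - <<'E'
from h import *
s=bot.sense();print(s['eef_pos'],s['orientation'],s['ft_force'])
for z in(.0,.024,.046,.1): print(z,proj('scene1.png',[.602,-.123,z]).round(),proj('top1.png',[.602,-.123,z]).round())
print(proj('scene1.png',[.6,-.09,.04]),proj('top1.png',[.6,-.09,.04]))
for p in[(.58,-.0878,.04),(.602,-.0606,.024)]:print(proj('scene1.png',p))
for f in('scene1','top1'):
    a=cv2.imread(f'pics/{f}.png')
    a=a[180:290,330:480] if f[0]=='s' else a[120:230,350:500]
    cv2.imwrite(f'pics/{f}c.png',cv2.resize(a,None,fx=2.66,fy=2.66,interpolation=cv2.INTER_CUBIC))
o=np.hstack([cv2.imread('pics/scene1c.png'),cv2.imread('pics/top1c.png')]);cv2.imwrite('pics/m2.png',cv2.convertScaleAbs(o,alpha=1.6)); print(o.shape)
E
```

```text
[ 0.60227443 -0.12306011  0.04566296] [-1.79997879e+02  7.52570588e-03  9.14999453e+01] [-0.73155552 -0.55220197  0.02334705]
0.0 [418. 269.] [409. 191.]
0.024 [420. 257.] [412. 190.]
0.046 [422. 245.] [414. 189.]
0.1 [426. 216.] [421. 187.]
[402.97938179 241.30297892] [399.18781112 190.75074206]
[395.17682097 245.3063704 ]
[387.89344854 242.5657992 ]
(293, 798, 3)
```

View pics/m2.png

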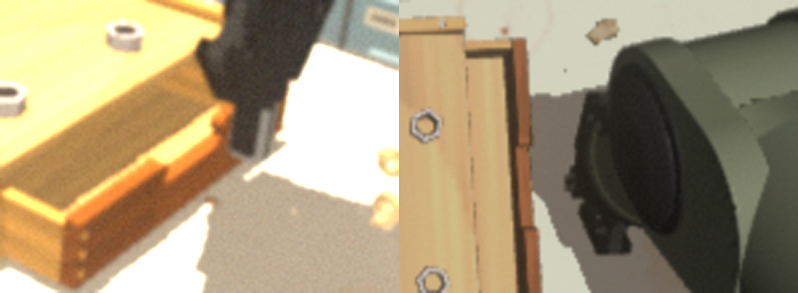

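```bash
python3 - <<'E'
from h import *
for p in[(.4762,-.0943,0),(.4762,-.0943,.054),(.7245,-.0882,0),(.7245,-.0882,.054),(.64,-.09,.04),(.56,-.09,.04),(.65,-.09,0)]:
    q=proj('scene1.png',p);print(p,q.round(1),((q-[330,180])*2.66).round())
for z in(0,.024,.04,.057,.07): print(z,ray('scene1.png',424,239,z).round(3))
c=snap('wrist','w1.png');print(c['tool_from_camera'].round(3))
E
```

```text
(0.4762, -0.0943, 0) [357.8 295.4] [ 74. 307.]
(0.4762, -0.0943, 0.054) [360.4 265.4] [ 81. 227.]
(0.7245, -0.0882, 0) [435.5 234.9] [281. 146.]
(0.7245, -0.0882, 0.054) [439.8 209.5] [292.  78.]
(0.64, -0.09, 0.04) [415.6 232.8] [228. 140.]
(0.56, -0.09, 0.04) [389.4 250.5] [158. 188.]
(0.65, -0.09, 0) [415.7 250.3] [228. 187.]
0 [ 0.696 -0.08   0.   ]
0.024 [ 0.657 -0.099  0.024]
0.04 [ 0.632 -0.111  0.04 ]
0.057 [ 0.605 -0.124  0.057]
0.07 [ 0.584 -0.134  0.07 ]
[[ 0.001 -0.962 -0.272  0.068]
 [ 1.     0.001 -0.    -0.   ]
 [ 0.001 -0.272  0.962 -0.153]
 [ 0.     0.     0.     1.   ]]
```

View pics/w1.png

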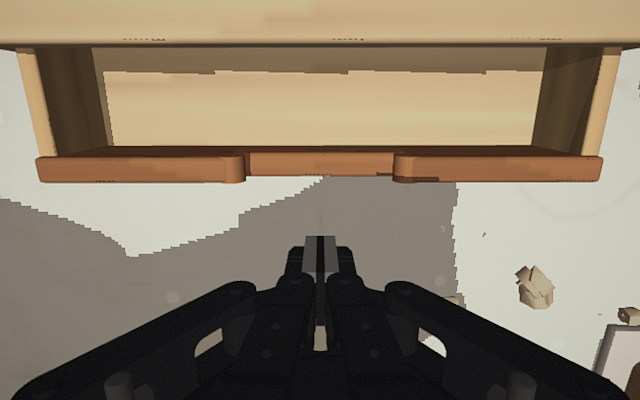

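```bash
python3 - <<'E'
from h import *
c=np.load('pics/w1.png.npz');K=c['camera_matrix'];print(K.round(1).tolist())
T=c['tool_from_camera'];s=bot.sense()
from scipy.spatial.transform import Rotation as Ro
M=np.eye(4);M[:3,:3]=Ro.from_euler('xyz',s['orientation'],degrees=True).as_matrix();M[:3,3]=s['eef_pos']
W=np.linalg.inv(M@T)
def pw(p): q=K@(W[:3,:3]@np.array(p)+W[:3,3]);return (q[:2]/q[2]).round(1)
for z in(0.022,.01,0,-.01):
    q=M@np.array([0,0,z,1]);print('tip',z,pw(q[:3]))
for p in[(.4762,-.0943,.054),(.7245,-.0882,.054),(.64,-.09,.04),(.56,-.09,.04),(.7245,-.0882,.0)]:print(p,pw(p))
E
```

```text
[[333.0, 0.0, 319.9], [0.0, 333.0, 195.1], [0.0, 0.0, 1.0]]
tip 0.022 [320.  227.4]
tip 0.01 [320.  235.7]
tip 0 [320.  243.5]
tip -0.01 [320.  252.3]
(0.4762, -0.0943, 0.054) [ 40.8 185.7]
(0.7245, -0.0882, 0.054) [594.3 187.5]
(0.64, -0.09, 0.04) [398.9 179.3]
(0.56, -0.09, 0.04) [235.1 174.8]
(0.7245, -0.0882, 0.0) [523.6 165.2]
```

The wrist view shows the finger outside the panel: tip at about (320,237), panel top at v≈183. So the tip rides higher than assumed and passed over the scoop. The board pose itself agrees with this view. I'll find the tip height with a gentle touch on the table.

Request:
apply_moves([
  {"offset": [0, -0.006, -0.002], "rotation": [0, 0, 0], "claw": 1},
  {"offset": [0, -0.006, -0.004], "rotation": [0, 0, 0], "claw": 1},
  {"offset": [0, -0.006, -0.004], "rotation": [0, 0, 0], "claw": 1},
  {"offset": [0, -0.004, -0.004], "rotation": [0, 0, 0], "claw": 1},
  {"offset": [0, 0, -0.004], "rotation": [0, 0, 0], "claw": 1},
])

```text
time: 4.0
eef_pos: [0.602, -0.1461, 0.027]
orientation: [-180.0, 0.0, 91.4]
ft_force: [-0.5, 0.4, -0.1]
finger_gap: -0.0
grip_force: 0.0
```

Request:
apply_moves([
  {"offset": [0, 0, -0.001], "rotation": [0, 0, 0], "claw": 1},
  {"offset": [0, 0, -0.001], "rotation": [0, 0, 0], "claw": 1},
  {"offset": [0, 0, -0.001], "rotation": [0, 0, 0], "claw": 1},
  {"offset": [0, 0, -0.001], "rotation": [0, 0, 0], "claw": 1},
  {"offset": [0, 0, -0.001], "rotation": [0, 0, 0], "claw": 1},
])

```text
time: 4.42
eef_pos: [0.6024, -0.1444, 0.0227]
orientation: [180.0, -0.0, 91.5]
ft_force: [-0.2, 0.1, 0.3]
finger_gap: 0.0002
grip_force: 0.0
```

Request:
apply_moves([
  {"offset": [0, 0, -0.001], "rotation": [0, 0, 0], "claw": 1},
  {"offset": [0, 0, -0.001], "rotation": [0, 0, 0], "claw": 1},
  {"offset": [0, 0, -0.001], "rotation": [0, 0, 0], "claw": 1},
  {"offset": [0, 0, -0.001], "rotation": [0, 0, 0], "claw": 1},
  {"offset": [0, 0, -0.001], "rotation": [0, 0, 0], "claw": 1},
])

```text
time: 4.83
eef_pos: [0.6023, -0.1446, 0.0176]
orientation: [180.0, 0.0, 91.5]
ft_force: [-0.8, -0.6, 0.0]
finger_gap: -0.0
grip_force: 0.0
```

Request:
apply_moves([
  {"offset": [0, 0, -0.001], "rotation": [0, 0, 0], "claw": 1},
  {"offset": [0, 0, -0.001], "rotation": [0, 0, 0], "claw": 1},
  {"offset": [0, 0, -0.001], "rotation": [0, 0, 0], "claw": 1},
  {"offset": [0, 0, -0.001], "rotation": [0, 0, 0], "claw": 1},
  {"offset": [0, 0, -0.001], "rotation": [0, 0, 0], "claw": 1},
])

```text
time: 5.25
eef_pos: [0.6023, -0.1446, 0.0126]
orientation: [-180.0, 0.0, 91.5]
ft_force: [-0.4, 0.3, -0.6]
finger_gap: -0.0002
grip_force: 0.0
```

```bash
python3 - <<'E'
from h import *
print(bot.sense()['ft_force'],bot.sense()['eef_pos'])
snap('scene','s2.png')
a=cv2.imread('pics/s2.png')[190:290,360:480]
cv2.imwrite('pics/s2c.png',cv2.resize(cv2.convertScaleAbs(a,alpha=1.4),None,fx=5,fy=5,interpolation=cv2.INTER_CUBIC))
for z in(0,.01,.02,.03,.04):print(z,((proj('s2.png',[.602,-.1445,z])-[360,190])*5).round())
E
```

```text
[-0.36053737  0.31243564 -0.61273667] [ 0.60226581 -0.14457081  0.01259105]
0 [347. 422.]
0.01 [352. 396.]
0.02 [356. 370.]
0.03 [361. 344.]
0.04 [365. 317.]
```

View pics/s2c.png

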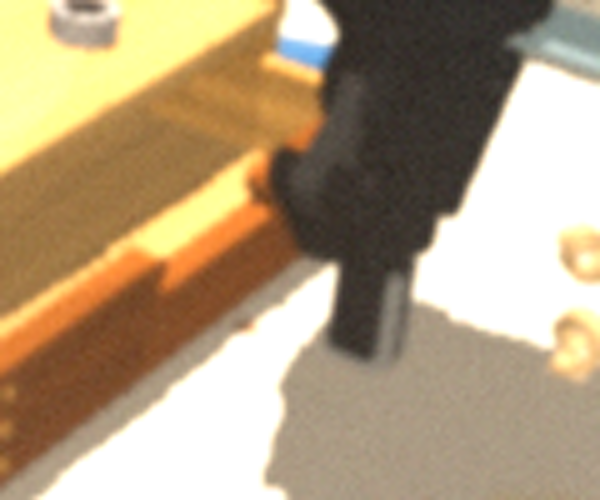

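In this crop the fingertip is at (370,360), which puts it at z≈0.02 with the TCP at 0.0126, so the tip really is about 30 mm shorter than stated. I'll keep lowering to contact.

Request:
apply_moves([
  {"offset": [0, 0, -0.002], "rotation": [0, 0, 0], "claw": 1},
  {"offset": [0, 0, -0.002], "rotation": [0, 0, 0], "claw": 1},
  {"offset": [0, 0, -0.002], "rotation": [0, 0, 0], "claw": 1},
  {"offset": [0, 0, -0.002], "rotation": [0, 0, 0], "claw": 1},
  {"offset": [0, 0, -0.002], "rotation": [0, 0, 0], "claw": 1},
])

```text
time: 5.72
eef_pos: [0.6022, -0.1446, 0.0024]
orientation: [-180.0, -0.0, 91.5]
ft_force: [0.6, -0.2, 0.1]
finger_gap: 0.0001
grip_force: 0.0
```

Request:
apply_moves([
  {"offset": [0, 0, -0.001], "rotation": [0, 0, 0], "claw": 1},
  {"offset": [0, 0, -0.001], "rotation": [0, 0, 0], "claw": 1},
  {"offset": [0, 0, -0.001], "rotation": [0, 0, 0], "claw": 1},
  {"offset": [0, 0, -0.001], "rotation": [0, 0, 0], "claw": 1},
  {"offset": [0, 0, 0], "rotation": [0, 0, 0], "claw": 1},
])

```text
time: 6.13
eef_pos: [0.6022, -0.1446, -0.0015]
orientation: [-180.0, -0.0, 91.5]
ft_force: [-0.5, -0.5, -1.6]
finger_gap: 0.0002
grip_force: 0.0
```

Request:
apply_moves([
  {"offset": [0, 0, -0.001], "rotation": [0, 0, 0], "claw": 1},
  {"offset": [0, 0, -0.001], "rotation": [0, 0, 0], "claw": 1},
  {"offset": [0, 0, -0.001], "rotation": [0, 0, 0], "claw": 1},
  {"offset": [0, 0, 0], "rotation": [0, 0, 0], "claw": 1},
  {"offset": [0, 0, 0], "rotation": [0, 0, 0], "claw": 1},
])

```text
time: 6.55
eef_pos: [0.6022, -0.1445, -0.0044]
orientation: [-180.0, -0.0, 91.5]
ft_force: [0.9, 0.3, 0.2]
finger_gap: -0.0004
grip_force: 0.0
```

Request:
apply_moves([
  {"offset": [0, 0, -0.001], "rotation": [0, 0, 0], "claw": 1},
  {"offset": [0, 0, -0.001], "rotation": [0, 0, 0], "claw": 1},
  {"offset": [0, 0, -0.001], "rotation": [0, 0, 0], "claw": 1},
  {"offset": [0, 0, 0], "rotation": [0, 0, 0], "claw": 1},
  {"offset": [0, 0, 0], "rotation": [0, 0, 0], "claw": 1},
])

```text
time: 6.97
eef_pos: [0.6022, -0.1445, -0.0074]
orientation: [-180.0, -0.0, 91.5]
ft_force: [0.0, -0.8, -0.4]
finger_gap: 0.0001
grip_force: 0.0
```

```bash
python3 - <<'E'
from h import *
print(bot.sense()['ft_force'],bot.sense()['eef_pos'])
snap('scene','s3.png')
a=cv2.imread('pics/s3.png')[190:290,360:480]
cv2.imwrite('pics/s3c.png',cv2.resize(cv2.convertScaleAbs(a,alpha=1.4),None,fx=5,fy=5,interpolation=cv2.INTER_CUBIC))
d=cv2.absdiff(cv2.imread('pics/s3.png'),cv2.imread('pics/s2.png'))
E
```

```text
[ 0.02589699 -0.78959464 -0.42201596] [ 0.60223735 -0.14451304 -0.00740908]
```

View pics/s3c.png

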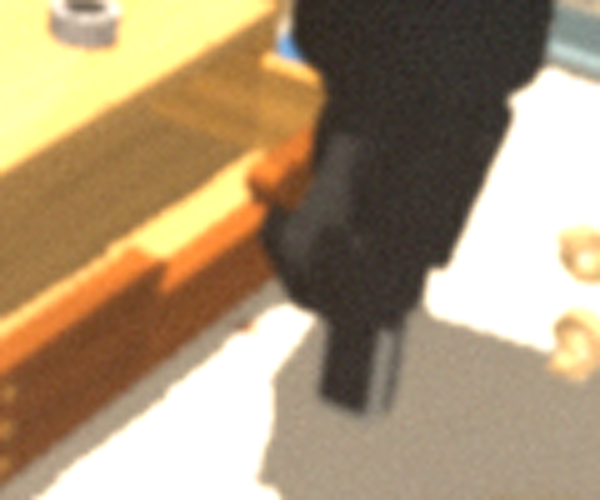

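The tip is at (360,412), about 0–4 mm above the table. I'll step down a few more millimetres to get contact.

Request:
apply_moves([
  {"offset": [0, 0, -0.001], "rotation": [0, 0, 0], "claw": 1},
  {"offset": [0, 0, -0.001], "rotation": [0, 0, 0], "claw": 1},
  {"offset": [0, 0, 0], "rotation": [0, 0, 0], "claw": 1},
  {"offset": [0, 0, 0], "rotation": [0, 0, 0], "claw": 1},
  {"offset": [0, 0, 0], "rotation": [0, 0, 0], "claw": 1},
])

```text
time: 7.43
eef_pos: [0.6023, -0.1445, -0.0093]
orientation: [-180.0, 0.0, 91.5]
ft_force: [0.2, 0.3, 0.1]
finger_gap: -0.0001
grip_force: 0.0
```

Request:
apply_moves([
  {"offset": [0, 0, -0.001], "rotation": [0, 0, 0], "claw": 1},
  {"offset": [0, 0, -0.001], "rotation": [0, 0, 0], "claw": 1},
  {"offset": [0, 0, 0], "rotation": [0, 0, 0], "claw": 1},
  {"offset": [0, 0, 0], "rotation": [0, 0, 0], "claw": 1},
  {"offset": [0, 0, 0], "rotation": [0, 0, 0], "claw": 1},
])

```text
time: 7.85
eef_pos: [0.6024, -0.1446, -0.0105]
orientation: [180.0, 0.0, 91.5]
ft_force: [-5.3, 0.9, 15.0]
finger_gap: -0.0002
grip_force: 7.9
```

Contact came at TCP z≈−0.010, so fingertip height = TCP z + 0.010. I'll go back behind the panel, this time 30 mm lower.

Request:
apply_moves([
  {"offset": [0, 0, 0.022], "rotation": [0, 0, 0], "claw": 1},
  {"offset": [0, 0, 0.03], "rotation": [0, 0, 0], "claw": 1},
  {"offset": [0, 0, 0.03], "rotation": [0, 0, 0], "claw": 1},
  {"offset": [0, 0, 0.02], "rotation": [0, 0, 0], "claw": 1},
  {"offset": [-0.0005, 0.015, 0], "rotation": [0, 0, 0], "claw": 1},
])

```text
time: 8.27
eef_pos: [0.6036, -0.1328, 0.0949]
orientation: [179.7, 0.2, 91.3]
ft_force: [0.5, -0.3, -0.6]
finger_gap: 0.0
grip_force: 0.0
```

Request:
apply_moves([
  {"offset": [-0.0005, 0.02, 0], "rotation": [0, 0, 0], "claw": 1},
  {"offset": [-0.0005, 0.02, 0], "rotation": [0, 0, 0], "claw": 1},
  {"offset": [-0.0005, 0.02, 0], "rotation": [0, 0, 0], "claw": 1},
  {"offset": [0, 0.0055, 0], "rotation": [0, 0, 0], "claw": 1},
  {"offset": [0, 0, 0], "rotation": [0, 0, 0], "claw": 1},
])

```text
time: 8.68
eef_pos: [0.6004, -0.0622, 0.0908]
orientation: [180.0, -0.0, 91.7]
ft_force: [-0.3, -0.3, 0.3]
finger_gap: -0.0003
grip_force: 0.0
```

Request:
apply_moves([
  {"offset": [0, 0, -0.015], "rotation": [0, 0, 0], "claw": 1},
  {"offset": [0, 0, -0.015], "rotation": [0, 0, 0], "claw": 1},
  {"offset": [0, 0, -0.01], "rotation": [0, 0, 0], "claw": 1},
  {"offset": [0, 0, -0.005], "rotation": [0, 0, 0], "claw": 1},
  {"offset": [0, 0, 0], "rotation": [0, 0, 0], "claw": 1},
])

```text
time: 9.1
eef_pos: [0.5997, -0.0647, 0.0446]
orientation: [-179.9, 0.0, 91.5]
ft_force: [-0.7, -0.2, 0.2]
finger_gap: 0.0002
grip_force: 0.0
```

Request:
apply_moves([
  {"offset": [0, 0, -0.003], "rotation": [0, 0, 0], "claw": 1},
  {"offset": [0, 0, -0.003], "rotation": [0, 0, 0], "claw": 1},
  {"offset": [0, 0, -0.003], "rotation": [0, 0, 0], "claw": 1},
  {"offset": [0, 0, -0.003], "rotation": [0, 0, 0], "claw": 1},
  {"offset": [0, 0, -0.003], "rotation": [0, 0, 0], "claw": 1},
])

```text
time: 9.52
eef_pos: [0.6004, -0.0641, 0.0306]
orientation: [180.0, 0.0, 91.5]
ft_force: [-0.8, -0.0, 0.2]
finger_gap: 0.0002
grip_force: 0.0
```

Request:
apply_moves([
  {"offset": [0, 0, -0.003], "rotation": [0, 0, 0], "claw": 1},
  {"offset": [0, 0, -0.003], "rotation": [0, 0, 0], "claw": 1},
  {"offset": [0, 0, -0.003], "rotation": [0, 0, 0], "claw": 1},
  {"offset": [0, 0, -0.003], "rotation": [0, 0, 0], "claw": 1},
  {"offset": [0, 0, -0.002], "rotation": [0, 0, 0], "claw": 1},
])

```text
time: 9.93
eef_pos: [0.6001, -0.064, 0.0163]
orientation: [-180.0, -0.0, 91.5]
ft_force: [-0.6, -0.3, -0.4]
finger_gap: -0.0002
grip_force: 0.0
```

Request:
apply_moves([
  {"offset": [0.0001, -0.004, 0], "rotation": [0, 0, 0], "claw": 1},
  {"offset": [0.0001, -0.004, 0], "rotation": [0, 0, 0], "claw": 1},
  {"offset": [0.0001, -0.004, 0], "rotation": [0, 0, 0], "claw": 1},
  {"offset": [0.0001, -0.004, 0], "rotation": [0, 0, 0], "claw": 1},
  {"offset": [0.0001, -0.004, 0], "rotation": [0, 0, 0], "claw": 1},
])

```text
time: 10.35
eef_pos: [0.6008, -0.0846, 0.0168]
orientation: [180.0, -0.0, 91.5]
ft_force: [-0.4, 0.6, -0.6]
finger_gap: 0.0002
grip_force: 0.8
```

Request:
apply_moves([
  {"offset": [0.0001, -0.005, 0], "rotation": [0, 0, 0], "claw": 1},
  {"offset": [0.0001, -0.005, 0], "rotation": [0, 0, 0], "claw": 1},
  {"offset": [0.0001, -0.005, 0], "rotation": [0, 0, 0], "claw": 1},
  {"offset": [0.0001, -0.005, 0], "rotation": [0, 0, 0], "claw": 1},
  {"offset": [0.0001, -0.005, 0], "rotation": [0, 0, 0], "claw": 1},
])

```text
time: 10.77
eef_pos: [0.6015, -0.1096, 0.0168]
orientation: [180.0, 0.0, 91.5]
ft_force: [2.2, 1.7, -0.2]
finger_gap: 0.0001
grip_force: 0.9
```

```bash
cat >> h.py <<'E'
def edge(f,v):
    "rightmost brown panel pixel in row v"
    a=cv2.imread('pics/'+f).astype(int)[v]; m=(a[:,2]>1.7*a[:,0])&(a[:,2]>50); return np.where(m)[0][-6:]
E
python3 - <<'E'
from h import *
snap('top','t2.png'); print(bot.sense()['eef_pos'],bot.sense()['ft_force'])
for v in(232,238,242): print(v,edge('top0.png',v),edge('t2.png',v), cv2.imread('pics/t2.png')[v,380:424:3].tolist())
E
```

```text
[ 0.60134147 -0.1109637   0.01672998] [ 0.02905091 -0.33946268  1.15641529]
232 [383 394 399 400 401 402] [413 418 419 420 421 422] [[71, 100, 118], [81, 114, 131], [76, 106, 131], [75, 107, 130], [78, 109, 130], [76, 107, 131], [71, 100, 125], [75, 106, 130], [80, 113, 131], [78, 109, 130], [78, 110, 130], [30, 43, 55], [18, 26, 35], [34, 54, 87], [28, 39, 55]]
238 [394 399 400 401 402 403] [413 418 419 420 421 422] [[71, 99, 120], [81, 113, 131], [76, 107, 130], [75, 105, 130], [78, 110, 131], [76, 106, 130], [72, 101, 127], [75, 104, 129], [80, 112, 131], [78, 109, 130], [78, 110, 131], [45, 64, 82], [18, 25, 35], [34, 54, 87], [34, 53, 84]]
242 [385 399 400 401 402 403] [418 419 420 421 422 423] [[78, 106, 123], [45, 63, 76], [42, 59, 73], [38, 52, 65], [38, 54, 66], [36, 50, 62], [36, 51, 64], [37, 54, 65], [37, 52, 65], [34, 48, 61], [34, 49, 62], [34, 50, 65], [42, 63, 83], [34, 53, 85], [35, 53, 84]]
```

The drawer is moving with the finger (20 px ≈ 43 mm). I'll pull on to the stop.

Request:
apply_moves([
  {"offset": [0.0001, -0.004, 0], "rotation": [0, 0, 0], "claw": 1},
  {"offset": [0.0001, -0.004, 0], "rotation": [0, 0, 0], "claw": 1},
  {"offset": [0.0001, -0.004, 0], "rotation": [0, 0, 0], "claw": 1},
  {"offset": [0.0001, -0.003, 0], "rotation": [0, 0, 0], "claw": 1},
  {"offset": [0.0001, -0.003, 0], "rotation": [0, 0, 0], "claw": 1},
])

```text
time: 11.23
eef_pos: [0.6018, -0.1274, 0.0167]
orientation: [-180.0, 0.0, 91.5]
ft_force: [0.5, 2.1, 0.7]
finger_gap: 0.0001
grip_force: 0.8
```

Request:
apply_moves([
  {"offset": [0, -0.001, 0], "rotation": [0, 0, 0], "claw": 1},
  {"offset": [0, -0.001, 0], "rotation": [0, 0, 0], "claw": 1},
  {"offset": [0, -0.001, 0], "rotation": [0, 0, 0], "claw": 1},
  {"offset": [0, -0.001, 0], "rotation": [0, 0, 0], "claw": 1},
  {"offset": [0, 0, 0], "rotation": [0, 0, 0], "claw": 1},
])

```text
time: 11.65
eef_pos: [0.6018, -0.1312, 0.0167]
orientation: [180.0, 0.0, 91.5]
ft_force: [0.0, 0.1, -0.4]
finger_gap: 0.0001
grip_force: 0.1
```

Request:
apply_moves([
  {"offset": [0, -0.001, 0], "rotation": [0, 0, 0], "claw": 1},
  {"offset": [0, -0.001, 0], "rotation": [0, 0, 0], "claw": 1},
  {"offset": [0, -0.001, 0], "rotation": [0, 0, 0], "claw": 1},
  {"offset": [0, 0, 0], "rotation": [0, 0, 0], "claw": 1},
  {"offset": [0, 0, 0], "rotation": [0, 0, 0], "claw": 1},
])

```text
time: 12.07
eef_pos: [0.6018, -0.1316, 0.0167]
orientation: [-180.0, -0.1, 91.6]
ft_force: [-1.3, 12.2, 3.0]
finger_gap: 0.0003
grip_force: 6.4
```

The drawer is at its stop: 12 N, with no further motion. I'll unload, lift and go behind the near-front nut (N3).

Request:
apply_moves([
  {"offset": [0, 0.01, 0], "rotation": [0, 0, 0], "claw": 1},
  {"offset": [0, 0, 0.025], "rotation": [0, 0, 0], "claw": 1},
  {"offset": [0, 0, 0.03], "rotation": [0, 0, 0], "claw": 1},
  {"offset": [0, 0, 0.03], "rotation": [0, 0, 0], "claw": 1},
  {"offset": [0, 0, 0.02], "rotation": [0, 0, 0], "claw": 1},
])

```text
time: 12.48
eef_pos: [0.6022, -0.1239, 0.1243]
orientation: [179.9, 0.0, 91.5]
ft_force: [0.1, 0.1, -0.1]
finger_gap: -0.0001
grip_force: 0.0
```

Request:
apply_moves([
  {"offset": [-0.016, 0.0318, 0], "rotation": [0, 0, 0], "claw": 1},
  {"offset": [-0.016, 0.0318, 0], "rotation": [0, 0, 0], "claw": 1},
  {"offset": [-0.016, 0.0318, 0], "rotation": [0, 0, 0], "claw": 1},
  {"offset": [-0.016, 0.0318, 0], "rotation": [0, 0, 0], "claw": 1},
  {"offset": [-0.016, 0.0318, 0], "rotation": [0, 0, 0], "claw": 1},
])

```text
time: 12.9
eef_pos: [0.5206, 0.0361, 0.1218]
orientation: [180.0, 0.0, 91.5]
ft_force: [0.8, 0.6, -0.0]
finger_gap: 0.0004
grip_force: 0.0
```

Request:
apply_moves([
  {"offset": [0, 0, 0], "rotation": [0, 0, 0], "claw": 1},
  {"offset": [0, 0, -0.015], "rotation": [0, 0, 0], "claw": 1},
  {"offset": [0, 0, -0.015], "rotation": [0, 0, 0], "claw": 1},
  {"offset": [0, 0, -0.01], "rotation": [0, 0, 0], "claw": 1},
  {"offset": [0, 0, 0], "rotation": [0, 0, 0], "claw": 1},
])

```text
time: 13.32
eef_pos: [0.5207, 0.0348, 0.08]
orientation: [-179.8, 0.0, 91.5]
ft_force: [-0.9, 0.4, 0.0]
finger_gap: 0.0006
grip_force: 0.0
```

Request:
apply_moves([
  {"offset": [0, 0, -0.006], "rotation": [0, 0, 0], "claw": 1},
  {"offset": [0, 0, -0.005], "rotation": [0, 0, 0], "claw": 1},
  {"offset": [0, 0, -0.003], "rotation": [0, 0, 0], "claw": 1},
  {"offset": [0, 0, -0.002], "rotation": [0, 0, 0], "claw": 1},
  {"offset": [0, 0, 0], "rotation": [0, 0, 0], "claw": 1},
])

```text
time: 13.73
eef_pos: [0.5217, 0.0349, 0.0655]
orientation: [-180.0, 0.0, 91.5]
ft_force: [-0.1, 0.6, -1.3]
finger_gap: 0.0004
grip_force: 0.0
```

Request:
apply_moves([
  {"offset": [0.0002, -0.006, 0], "rotation": [0, 0, 0], "claw": 1},
  {"offset": [0.0002, -0.008, 0], "rotation": [0, 0, 0], "claw": 1},
  {"offset": [0.0002, -0.008, 0], "rotation": [0, 0, 0], "claw": 1},
  {"offset": [0.0002, -0.008, 0], "rotation": [0, 0, 0], "claw": 1},
  {"offset": [0.0002, -0.008, 0], "rotation": [0, 0, 0], "claw": 1},
])

```text
time: 14.15
eef_pos: [0.5228, -0.0043, 0.0658]
orientation: [180.0, 0.0, 91.5]
ft_force: [-0.1, 0.4, -0.3]
finger_gap: -0.0002
grip_force: 0.2
```

Request:
apply_moves([
  {"offset": [0.0002, -0.008, 0], "rotation": [0, 0, 0], "claw": 1},
  {"offset": [0.0002, -0.008, 0], "rotation": [0, 0, 0], "claw": 1},
  {"offset": [0.0002, -0.008, 0], "rotation": [0, 0, 0], "claw": 1},
  {"offset": [0.0002, -0.008, 0], "rotation": [0, 0, 0], "claw": 1},
  {"offset": [0.0002, -0.008, 0], "rotation": [0, 0, 0], "claw": 1},
])

```text
time: 14.57
eef_pos: [0.5238, -0.0439, 0.0657]
orientation: [-180.0, -0.0, 91.5]
ft_force: [0.1, 0.4, 0.0]
finger_gap: 0.0003
grip_force: 0.0
```

```bash
cat >> h.py <<'E'
def look(f):
    snap('top',f); s=bot.sense(); print(s['time'],s['eef_pos'].round(4),s['ft_force'].round(1))
    a=cv2.imread('pics/'+f).astype(int);b=cv2.imread('pics/top0.png').astype(int)
    for n,(u,v) in dict(N1=(306,153),N2=(360,167),N3=(363,226),N4=(309,233),box=(301,196)).items():
        print(n,'change',np.abs(a-b)[v-5:v+6,u-5:u+6].mean().round(1),end='; ')
    print('panel',[edge(f,v)[-1] for v in(150,238)])
E
python3 -c "
from h import *
look('t3.png')"
```

```text
14.6167 [ 0.5237 -0.0457  0.0656] [-0.5 -3.1  0.3]
N1 change 13.0; N2 change 12.8; N3 change 24.1; N4 change 13.6; box change 11.0; panel [np.int64(426), np.int64(377)]
```

Request:
apply_moves([
  {"offset": [0, 0, 0.02], "rotation": [0, 0, 0], "claw": 1},
  {"offset": [0, 0, 0.025], "rotation": [0, 0, 0], "claw": 1},
  {"offset": [0.025, 0.0168, 0], "rotation": [0, 0, 0], "claw": 1},
  {"offset": [0.025, 0.0168, 0], "rotation": [0, 0, 0], "claw": 1},
  {"offset": [0.025, 0.0168, 0], "rotation": [0, 0, 0], "claw": 1},
])

```text
time: 15.03
eef_pos: [0.6, 0.0076, 0.1114]
orientation: [179.9, 0.0, 91.5]
ft_force: [0.1, 0.0, 0.1]
finger_gap: 0.0
grip_force: 0.0
```

Request:
apply_moves([
  {"offset": [0.025, 0.0168, 0], "rotation": [0, 0, 0], "claw": 1},
  {"offset": [0.0248, 0.0168, 0], "rotation": [0, 0, 0], "claw": 1},
  {"offset": [0, 0, 0], "rotation": [0, 0, 0], "claw": 1},
  {"offset": [0, 0, -0.012], "rotation": [0, 0, 0], "claw": 1},
  {"offset": [0, 0, -0.012], "rotation": [0, 0, 0], "claw": 1},
])

```text
time: 15.45
eef_pos: [0.6483, 0.0407, 0.0858]
orientation: [180.0, 0.0, 91.5]
ft_force: [-0.5, -0.5, -0.3]
finger_gap: -0.0003
grip_force: 0.0
```

Request:
apply_moves([
  {"offset": [0, 0, -0.01], "rotation": [0, 0, 0], "claw": 1},
  {"offset": [0, 0, -0.006], "rotation": [0, 0, 0], "claw": 1},
  {"offset": [0, 0, -0.003], "rotation": [0, 0, 0], "claw": 1},
  {"offset": [0, 0, -0.002], "rotation": [0, 0, 0], "claw": 1},
  {"offset": [0, 0, 0], "rotation": [0, 0, 0], "claw": 1},
])

```text
time: 15.87
eef_pos: [0.6484, 0.0407, 0.0654]
orientation: [-180.0, 0.0, 91.5]
ft_force: [0.2, -0.6, -0.5]
finger_gap: -0.0002
grip_force: 0.0
```

Request:
apply_moves([
  {"offset": [0.0002, -0.007, 0], "rotation": [0, 0, 0], "claw": 1},
  {"offset": [0.0002, -0.009, 0], "rotation": [0, 0, 0], "claw": 1},
  {"offset": [0.0002, -0.009, 0], "rotation": [0, 0, 0], "claw": 1},
  {"offset": [0.0002, -0.009, 0], "rotation": [0, 0, 0], "claw": 1},
  {"offset": [0.0002, -0.009, 0], "rotation": [0, 0, 0], "claw": 1},
])

```text
time: 16.28
eef_pos: [0.6497, -0.0037, 0.0659]
orientation: [180.0, 0.0, 91.5]
ft_force: [0.5, 0.4, -0.4]
finger_gap: 0.0001
grip_force: 0.2
```

Request:
apply_moves([
  {"offset": [0.0002, -0.009, 0], "rotation": [0, 0, 0], "claw": 1},
  {"offset": [0.0002, -0.009, 0], "rotation": [0, 0, 0], "claw": 1},
  {"offset": [0.0002, -0.008, 0], "rotation": [0, 0, 0], "claw": 1},
  {"offset": [0.0002, -0.008, 0], "rotation": [0, 0, 0], "claw": 1},
  {"offset": [0.0002, -0.008, 0], "rotation": [0, 0, 0], "claw": 1},
])

```text
time: 16.7
eef_pos: [0.6506, -0.0449, 0.0657]
orientation: [-180.0, -0.0, 91.5]
ft_force: [0.6, 0.1, 0.7]
finger_gap: -0.0001
grip_force: 0.0
```

Request:
apply_moves([
  {"offset": [0, 0, 0.02], "rotation": [0, 0, 0], "claw": 1},
  {"offset": [0, 0, 0.025], "rotation": [0, 0, 0], "claw": 1},
  {"offset": [0.004, 0.03, 0], "rotation": [0, 0, 0], "claw": 1},
  {"offset": [0.006, 0.035, 0], "rotation": [0, 0, 0], "claw": 1},
  {"offset": [0.006, 0.035, 0], "rotation": [0, 0, 0], "claw": 1},
])

```text
time: 17.12
eef_pos: [0.667, 0.056, 0.1113]
orientation: [180.0, 0.0, 91.4]
ft_force: [0.1, 0.3, 0.3]
finger_gap: 0.0003
grip_force: 0.0
```

Request:
apply_moves([
  {"offset": [0.006, 0.035, 0], "rotation": [0, 0, 0], "claw": 1},
  {"offset": [0.006, 0.035, 0], "rotation": [0, 0, 0], "claw": 1},
  {"offset": [0.0026, 0.0255, 0], "rotation": [0, 0, 0], "claw": 1},
  {"offset": [0, 0, 0], "rotation": [0, 0, 0], "claw": 1},
  {"offset": [0, 0, 0], "rotation": [0, 0, 0], "claw": 1},
])

```text
time: 17.53
eef_pos: [0.6809, 0.1531, 0.1105]
orientation: [-180.0, -0.0, 91.7]
ft_force: [0.2, -1.3, 0.4]
finger_gap: -0.0003
grip_force: 0.0
```

```bash
python3 -c "
from h import *
print(bot.sense()['eef_pos']); snap('wrist','w2.png'); snap('scene','s4.png')
o=cv2.imread('pics/s4.png')[120:320,190:470]; w=cv2.imread('pics/w2.png')
o=cv2.resize(o,(448,320)); w=cv2.resize(w,(352,220)); m=np.zeros((320,800,3),np.uint8); m[:,:448]=o; m[:220,448:]=w
cv2.imwrite('pics/m3.png',cv2.convertScaleAbs(m,alpha=1.3))"
```

```text
[0.68089313 0.15310087 0.11047071]
```

View pics/m3.png

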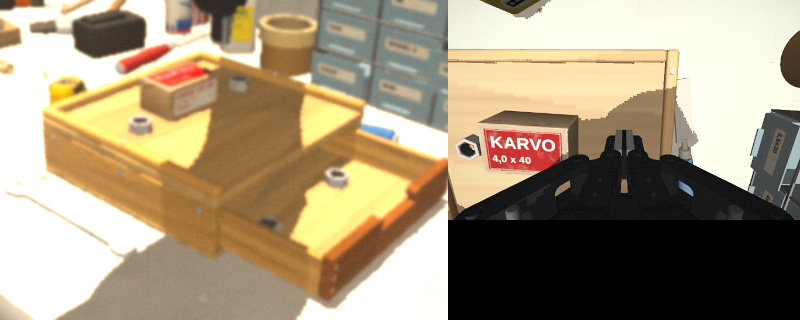

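Scene view: both front nuts are in the drawer, at about (337,177) and (270,222). N1, N4 and the carton are untouched. Next is N1, the far back nut.

Request:
apply_moves([
  {"offset": [0, 0, -0.015], "rotation": [0, 0, 0], "claw": 1},
  {"offset": [0, 0, -0.015], "rotation": [0, 0, 0], "claw": 1},
  {"offset": [0, 0, -0.01], "rotation": [0, 0, 0], "claw": 1},
  {"offset": [0, 0, -0.005], "rotation": [0, 0, 0], "claw": 1},
  {"offset": [0, 0, 0], "rotation": [0, 0, 0], "claw": 1},
])

```text
time: 18.05
eef_pos: [0.6803, 0.1508, 0.0637]
orientation: [-179.9, 0.0, 91.5]
ft_force: [0.5, -0.1, 0.9]
finger_gap: -0.0
grip_force: 0.0
```

Request:
apply_moves([
  {"offset": [0.0002, -0.006, 0], "rotation": [0, 0, 0], "claw": 1},
  {"offset": [0.0002, -0.008, 0], "rotation": [0, 0, 0], "claw": 1},
  {"offset": [0.0003, -0.009, 0], "rotation": [0, 0, 0], "claw": 1},
  {"offset": [0.0003, -0.009, 0], "rotation": [0, 0, 0], "claw": 1},
  {"offset": [0.0003, -0.009, 0], "rotation": [0, 0, 0], "claw": 1},
])

```text
time: 18.47
eef_pos: [0.6828, 0.1089, 0.0661]
orientation: [180.0, 0.0, 91.5]
ft_force: [-0.2, 0.9, 0.4]
finger_gap: -0.0001
grip_force: 0.1
```

Request:
apply_moves([
  {"offset": [0.0002, -0.009, 0], "rotation": [0, 0, 0], "claw": 1},
  {"offset": [0.0002, -0.009, 0], "rotation": [0, 0, 0], "claw": 1},
  {"offset": [0.0003, -0.009, 0], "rotation": [0, 0, 0], "claw": 1},
  {"offset": [0.0003, -0.009, 0], "rotation": [0, 0, 0], "claw": 1},
  {"offset": [0.0003, -0.009, 0], "rotation": [0, 0, 0], "claw": 1},
])

```text
time: 18.88
eef_pos: [0.6838, 0.0645, 0.0657]
orientation: [-180.0, 0.0, 91.5]
ft_force: [-0.0, 0.5, 0.2]
finger_gap: -0.0
grip_force: 0.1
```

Request:
apply_moves([
  {"offset": [0.0002, -0.009, 0], "rotation": [0, 0, 0], "claw": 1},
  {"offset": [0.0002, -0.009, 0], "rotation": [0, 0, 0], "claw": 1},
  {"offset": [0.0003, -0.009, 0], "rotation": [0, 0, 0], "claw": 1},
  {"offset": [0.0003, -0.009, 0], "rotation": [0, 0, 0], "claw": 1},
  {"offset": [0.0003, -0.009, 0], "rotation": [0, 0, 0], "claw": 1},
])

```text
time: 19.3
eef_pos: [0.6851, 0.0195, 0.0657]
orientation: [-180.0, 0.0, 91.5]
ft_force: [-0.2, 0.3, -0.0]
finger_gap: 0.0
grip_force: 0.1
```

Request:
apply_moves([
  {"offset": [0.0002, -0.009, 0], "rotation": [0, 0, 0], "claw": 1},
  {"offset": [0.0002, -0.009, 0], "rotation": [0, 0, 0], "claw": 1},
  {"offset": [0.0003, -0.009, 0], "rotation": [0, 0, 0], "claw": 1},
  {"offset": [0.0003, -0.008, 0], "rotation": [0, 0, 0], "claw": 1},
  {"offset": [0.0003, -0.008, 0], "rotation": [0, 0, 0], "claw": 1},
])

```text
time: 19.72
eef_pos: [0.6864, -0.0235, 0.0657]
orientation: [-180.0, 0.0, 91.5]
ft_force: [-0.8, 0.6, -0.4]
finger_gap: -0.0003
grip_force: 0.0
```

Request:
apply_moves([
  {"offset": [0.0002, -0.008, 0], "rotation": [0, 0, 0], "claw": 1},
  {"offset": [0.0002, -0.008, 0], "rotation": [0, 0, 0], "claw": 1},
  {"offset": [0.0002, -0.007, 0], "rotation": [0, 0, 0], "claw": 1},
  {"offset": [0, 0, 0.025], "rotation": [0, 0, 0], "claw": 1},
  {"offset": [0, 0, 0.03], "rotation": [0, 0, 0], "claw": 1},
])

```text
time: 20.13
eef_pos: [0.6856, -0.0465, 0.1192]
orientation: [-179.8, -0.0, 91.5]
ft_force: [-0.1, 0.6, 1.6]
finger_gap: 0.0001
grip_force: 0.0
```

Request:
apply_moves([
  {"offset": [-0.0365, 0.003, 0], "rotation": [0, 0, 0], "claw": 1},
  {"offset": [-0.0365, 0.003, 0], "rotation": [0, 0, 0], "claw": 1},
  {"offset": [-0.0365, 0.003, 0], "rotation": [0, 0, 0], "claw": 1},
  {"offset": [-0.0365, 0.003, 0], "rotation": [0, 0, 0], "claw": 1},
  {"offset": [-0.0365, 0.003, 0], "rotation": [0, 0, 0], "claw": 1},
])

```text
time: 20.55
eef_pos: [0.5027, -0.0307, 0.1208]
orientation: [180.0, 0.0, 91.5]
ft_force: [0.9, 0.9, 0.3]
finger_gap: -0.0003
grip_force: 0.0
```

Request:
apply_moves([
  {"offset": [0, 0.035, 0], "rotation": [0, 0, 0], "claw": 1},
  {"offset": [0, 0.037, 0], "rotation": [0, 0, 0], "claw": 1},
  {"offset": [0, 0.037, 0], "rotation": [0, 0, 0], "claw": 1},
  {"offset": [0, 0.037, 0], "rotation": [0, 0, 0], "claw": 1},
  {"offset": [0, 0.037, 0], "rotation": [0, 0, 0], "claw": 1},
])

```text
time: 20.97
eef_pos: [0.5044, 0.154, 0.121]
orientation: [180.0, -0.0, 91.5]
ft_force: [0.9, -0.4, 0.3]
finger_gap: -0.0001
grip_force: 0.0
```

Request:
apply_moves([
  {"offset": [0, 0, 0], "rotation": [0, 0, 0], "claw": 1},
  {"offset": [0, 0, -0.015], "rotation": [0, 0, 0], "claw": 1},
  {"offset": [0, 0, -0.01], "rotation": [0, 0, 0], "claw": 1},
  {"offset": [0, 0, 0], "rotation": [0, 0, 0], "claw": 1},
  {"offset": [0, 0, 0], "rotation": [0, 0, 0], "claw": 1},
])

```text
time: 21.38
eef_pos: [0.5042, 0.1518, 0.0953]
orientation: [-179.9, 0.0, 91.5]
ft_force: [-0.6, -0.5, 0.8]
finger_gap: -0.0002
grip_force: 0.0
```

Request:
apply_moves([
  {"offset": [0, 0, -0.006], "rotation": [0, 0, 0], "claw": 1},
  {"offset": [0, 0, -0.006], "rotation": [0, 0, 0], "claw": 1},
  {"offset": [0, 0, -0.003], "rotation": [0, 0, 0], "claw": 1},
  {"offset": [0, 0, 0], "rotation": [0, 0, 0], "claw": 1},
  {"offset": [0, 0, 0], "rotation": [0, 0, 0], "claw": 1},
])

```text
time: 21.8
eef_pos: [0.5044, 0.1524, 0.0806]
orientation: [-180.0, 0.0, 91.5]
ft_force: [-0.3, -0.4, -0.2]
finger_gap: -0.0002
grip_force: 0.0
```

Request:
apply_moves([
  {"offset": [0, 0, -0.005], "rotation": [0, 0, 0], "claw": 1},
  {"offset": [0, 0, -0.005], "rotation": [0, 0, 0], "claw": 1},
  {"offset": [0, 0, -0.003], "rotation": [0, 0, 0], "claw": 1},
  {"offset": [0, 0, -0.002], "rotation": [0, 0, 0], "claw": 1},
  {"offset": [0, 0, 0], "rotation": [0, 0, 0], "claw": 1},
])

```text
time: 22.22
eef_pos: [0.5042, 0.1524, 0.0652]
orientation: [-180.0, 0.0, 91.5]
ft_force: [0.0, 0.2, -0.2]
finger_gap: -0.0002
grip_force: 0.0
```

Request:
apply_moves([
  {"offset": [0.0002, -0.006, 0], "rotation": [0, 0, 0], "claw": 1},
  {"offset": [0.0002, -0.008, 0], "rotation": [0, 0, 0], "claw": 1},
  {"offset": [0.0003, -0.009, 0], "rotation": [0, 0, 0], "claw": 1},
  {"offset": [0.0003, -0.009, 0], "rotation": [0, 0, 0], "claw": 1},
  {"offset": [0.0003, -0.009, 0], "rotation": [0, 0, 0], "claw": 1},
])

```text
time: 22.63
eef_pos: [0.5058, 0.11, 0.0658]
orientation: [180.0, 0.0, 91.5]
ft_force: [-0.2, 0.5, -1.0]
finger_gap: -0.0001
grip_force: 0.1
```

Request:
apply_moves([
  {"offset": [0.0002, -0.009, 0], "rotation": [0, 0, 0], "claw": 1},
  {"offset": [0.0002, -0.009, 0], "rotation": [0, 0, 0], "claw": 1},
  {"offset": [0.0003, -0.009, 0], "rotation": [0, 0, 0], "claw": 1},
  {"offset": [0.0003, -0.009, 0], "rotation": [0, 0, 0], "claw": 1},
  {"offset": [0.0003, -0.009, 0], "rotation": [0, 0, 0], "claw": 1},
])

```text
time: 23.05
eef_pos: [0.5071, 0.0655, 0.0657]
orientation: [-180.0, -0.0, 91.5]
ft_force: [0.4, 0.5, -0.1]
finger_gap: -0.0
grip_force: 0.1
```

Request:
apply_moves([
  {"offset": [0.0002, -0.009, 0], "rotation": [0, 0, 0], "claw": 1},
  {"offset": [0.0002, -0.009, 0], "rotation": [0, 0, 0], "claw": 1},
  {"offset": [0.0003, -0.009, 0], "rotation": [0, 0, 0], "claw": 1},
  {"offset": [0.0003, -0.009, 0], "rotation": [0, 0, 0], "claw": 1},
  {"offset": [0.0003, -0.009, 0], "rotation": [0, 0, 0], "claw": 1},
])

```text
time: 23.47
eef_pos: [0.5086, 0.0208, 0.0659]
orientation: [180.0, -0.0, 91.5]
ft_force: [-0.8, 1.7, 3.7]
finger_gap: 0.0001
grip_force: 1.9
```

Request:
apply_moves([
  {"offset": [0.0002, -0.009, 0], "rotation": [0, 0, 0], "claw": 1},
  {"offset": [0.0002, -0.009, 0], "rotation": [0, 0, 0], "claw": 1},
  {"offset": [0.0003, -0.009, 0], "rotation": [0, 0, 0], "claw": 1},
  {"offset": [0.0003, -0.009, 0], "rotation": [0, 0, 0], "claw": 1},
  {"offset": [0.0003, -0.008, 0], "rotation": [0, 0, 0], "claw": 1},
])

```text
time: 23.88
eef_pos: [0.5096, -0.0236, 0.0657]
orientation: [-180.0, 0.0, 91.5]
ft_force: [-1.9, 1.0, 2.7]
finger_gap: -0.0002
grip_force: 1.3
```

Request:
apply_moves([
  {"offset": [0.0002, -0.008, 0], "rotation": [0, 0, 0], "claw": 1},
  {"offset": [0.0002, -0.008, 0], "rotation": [0, 0, 0], "claw": 1},
  {"offset": [0.0002, -0.006, 0], "rotation": [0, 0, 0], "claw": 1},
  {"offset": [0, 0, 0.025], "rotation": [0, 0, 0], "claw": 1},
  {"offset": [0, 0, 0.03], "rotation": [0, 0, 0], "claw": 1},
])

```text
time: 24.3
eef_pos: [0.5089, -0.0451, 0.1198]
orientation: [-179.8, -0.0, 91.5]
ft_force: [0.8, -0.1, 0.6]
finger_gap: -0.0002
grip_force: 0.0
```

All four sweeps are done. Now I'll move out in front of the drawer, tilting the tool 15° back so the knuckles clear the deck edge, and check before pushing.

Request:
apply_moves([
  {"offset": [0.0187, -0.032, 0], "rotation": [3, 0, 0], "claw": 1},
  {"offset": [0.0187, -0.032, 0], "rotation": [3, 0, 0], "claw": 1},
  {"offset": [0.0187, -0.032, 0], "rotation": [3, 0, 0], "claw": 1},
  {"offset": [0.0187, -0.032, 0], "rotation": [3, 0, 0], "claw": 1},
  {"offset": [0.0187, -0.032, 0], "rotation": [3, 0, 0], "claw": 1},
])

```text
time: 24.72
eef_pos: [0.604, -0.2072, 0.1209]
orientation: [179.5, -15.1, 91.6]
ft_force: [1.2, 0.9, -0.2]
finger_gap: 0.0001
grip_force: 0.0
```

```bash
python3 -c "
from h import *
print(bot.sense()['eef_pos']); snap('top','t5.png'); snap('scene','s5.png')
o=cv2.imread('pics/s5.png')[130:310,200:450]; w=cv2.imread('pics/t5.png')[115:275,240:440]
o=cv2.resize(o,(400,288)); w=cv2.resize(w,(400,320)); m=np.zeros((320,800,3),np.uint8); m[:288,:400]=o; m[:,400:]=cv2.convertScaleAbs(w,alpha=1.6)
cv2.imwrite('pics/m4.png',m)"
```

```text
[ 0.60402204 -0.20722735  0.12094089]
```

View pics/m4.png

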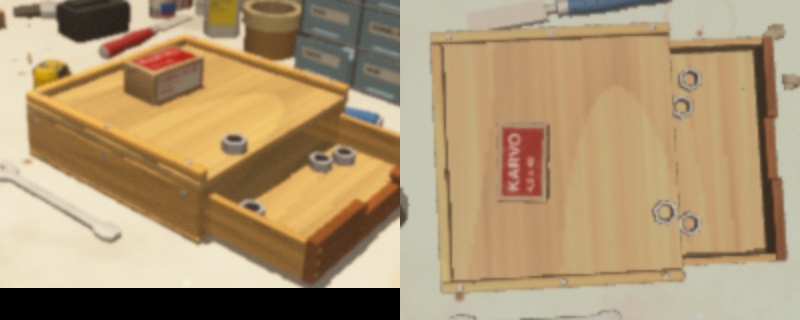

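Three nuts are in the drawer. N4 slipped sideways off the finger and lies on the deck near the edge, at about top px (372.5,220.5). I'll locate it and sweep again.

```bash
python3 -c "
from h import *
im=cv2.imread('pics/t5.png'); 
a=im[205:236,352:395].astype(int); sat=a.max(2)-a.min(2); ys,xs=np.where(sat<22); print(xs.mean()+352,ys.mean()+205,len(xs),xs.min()+352,xs.max()+352,ys.min()+205,ys.max()+205)
b=np.load('board.npz')
for u,v in((372.5,220.5),):
  w=ray('t5.png',u,v,.083); print(w.round(4),(b['R'].T@(w[:2]-b['t'])).round(4))
"
```

```text
377.7983870967742 223.29032258064515 124 366 389 216 231
[ 0.5341 -0.0203  0.083 ] [-0.1118  0.0645]
```

Request:
apply_moves([
  {"offset": [-0.012, 0.035, 0], "rotation": [-3, 0, 0], "claw": 1},
  {"offset": [-0.012, 0.035, 0], "rotation": [-3, 0, 0], "claw": 1},
  {"offset": [-0.012, 0.035, 0], "rotation": [-3, 0, 0], "claw": 1},
  {"offset": [-0.012, 0.035, 0], "rotation": [-3, 0, 0], "claw": 1},
  {"offset": [-0.012, 0.035, 0], "rotation": [-3, 0, 0], "claw": 1},
])

```text
time: 25.23
eef_pos: [0.543, -0.0291, 0.1208]
orientation: [179.9, 0.1, 91.5]
ft_force: [1.8, 1.4, -0.1]
finger_gap: -0.0003
grip_force: 0.0
```

Request:
apply_moves([
  {"offset": [-0.005, 0.024, 0], "rotation": [0, 0, 0], "claw": 1},
  {"offset": [-0.005, 0.024, 0], "rotation": [0, 0, 0], "claw": 1},
  {"offset": [0, 0, 0], "rotation": [0, 0, 0], "claw": 1},
  {"offset": [0, 0, -0.015], "rotation": [0, 0, 0], "claw": 1},
  {"offset": [0, 0, -0.015], "rotation": [0, 0, 0], "claw": 1},
])

```text
time: 25.65
eef_pos: [0.5344, 0.018, 0.0908]
orientation: [179.9, -0.0, 91.6]
ft_force: [0.0, -0.8, -1.5]
finger_gap: -0.0002
grip_force: 0.0
```

Request:
apply_moves([
  {"offset": [0, 0, -0.01], "rotation": [0, 0, 0], "claw": 1},
  {"offset": [0, 0, -0.008], "rotation": [0, 0, 0], "claw": 1},
  {"offset": [0, 0, -0.005], "rotation": [0, 0, 0], "claw": 1},
  {"offset": [0, 0, -0.002], "rotation": [0, 0, 0], "claw": 1},
  {"offset": [0, 0, 0], "rotation": [0, 0, 0], "claw": 1},
])

```text
time: 26.07
eef_pos: [0.5339, 0.018, 0.0655]
orientation: [-180.0, -0.0, 91.5]
ft_force: [-0.2, 0.4, 0.2]
finger_gap: -0.0004
grip_force: 0.0
```

Request:
apply_moves([
  {"offset": [0.0002, -0.007, 0], "rotation": [0, 0, 0], "claw": 1},
  {"offset": [0.0002, -0.01, 0], "rotation": [0, 0, 0], "claw": 1},
  {"offset": [0.0005, -0.016, 0], "rotation": [0, 0, 0], "claw": 1},
  {"offset": [0.0005, -0.018, 0], "rotation": [0, 0, 0], "claw": 1},
  {"offset": [0.0005, -0.017, 0], "rotation": [0, 0, 0], "claw": 1},
])

```text
time: 26.48
eef_pos: [0.5359, -0.0519, 0.0661]
orientation: [180.0, 0.0, 91.5]
ft_force: [0.3, -0.9, 0.8]
finger_gap: -0.0003
grip_force: 0.0
```

Request:
apply_moves([
  {"offset": [0, 0, 0], "rotation": [0, 0, 0], "claw": 1},
  {"offset": [0, 0, 0.025], "rotation": [0, 0, 0], "claw": 1},
  {"offset": [0, 0, 0.03], "rotation": [0, 0, 0], "claw": 1},
  {"offset": [0.0138, -0.031, 0], "rotation": [3, 0, 0], "claw": 1},
  {"offset": [0.0138, -0.031, 0], "rotation": [3, 0, 0], "claw": 1},
])

```text
time: 26.9
eef_pos: [0.5651, -0.1111, 0.1237]
orientation: [179.5, -6.1, 91.9]
ft_force: [0.3, 0.1, -0.2]
finger_gap: -0.0001
grip_force: 0.0
```

Request:
apply_moves([
  {"offset": [0.0138, -0.031, 0], "rotation": [3, 0, 0], "claw": 1},
  {"offset": [0.0138, -0.031, 0], "rotation": [3, 0, 0], "claw": 1},
  {"offset": [0.0138, -0.031, 0], "rotation": [3, 0, 0], "claw": 1},
  {"offset": [0, 0, 0], "rotation": [0, 0, 0], "claw": 1},
  {"offset": [0, 0, 0], "rotation": [0, 0, 0], "claw": 1},
])

```text
time: 27.32
eef_pos: [0.6043, -0.2087, 0.1198]
orientation: [179.6, -15.0, 91.3]
ft_force: [-0.3, 1.5, -0.7]
finger_gap: -0.0004
grip_force: 0.0
```

```bash
python3 -c "
from h import *
print(bot.sense()['eef_pos']); snap('top','t6.png'); snap('scene','s6.png')
for f in('t5.png','t6.png'):
  im=cv2.imread('pics/'+f).astype(int)
  # grey (unsaturated) blobs on deck+drawer
  a=im[130:262,330:432]; m=((a.max(2)-a.min(2))<0.25*a.max(2)+3).astype(np.uint8); m&=(a.max(2)>60).astype(np.uint8)
  n,l,s,c=cv2.connectedComponentsWithStats(cv2.morphologyEx(m,cv2.MORPH_CLOSE,np.ones((3,3),np.uint8)))
  print(f,[(s[i,4],(c[i]+[330,130]).round(1).tolist()) for i in range(1,n) if 15<s[i,4]<400])
d=np.abs(cv2.imread('pics/t6.png').astype(int)-cv2.imread('pics/t5.png')).max(2)[120:270,250:432]>40
n,l,s,c=cv2.connectedComponentsWithStats(d.astype(np.uint8)); print([(s[i,4],(c[i]+[250,120]).round(1).tolist()) for i in range(1,n) if s[i,4]>8])
"
```

```text
[ 0.60429447 -0.20873634  0.11984104]
t5.png [(np.int32(66), [384.3, 154.6]), (np.int32(61), [380.7, 168.0]), (np.int32(154), [378.1, 223.4])]
t6.png [(np.int32(66), [384.4, 154.4]), (np.int32(61), [380.7, 167.6]), (np.int32(69), [385.1, 226.0]), (np.int32(71), [405.0, 226.0])]
[(np.int32(14), [374.7, 221.0]), (np.int32(10), [400.7, 224.6]), (np.int32(14), [407.7, 226.4])]
```

All four nuts now lie flat in the drawer, at top px (384,154), (381,168), (385,226) and (405,226). I'll lower in front of the panel and push it home.

Request:
apply_moves([
  {"offset": [-0.001, 0, -0.02], "rotation": [0, 0, 0], "claw": 1},
  {"offset": [0, 0, -0.025], "rotation": [0, 0, 0], "claw": 1},
  {"offset": [0, 0, -0.025], "rotation": [0, 0, 0], "claw": 1},
  {"offset": [0, 0, -0.022], "rotation": [0, 0, 0], "claw": 1},
  {"offset": [0, 0, -0.015], "rotation": [0, 0, 0], "claw": 1},
])

```text
time: 27.83
eef_pos: [0.6032, -0.2034, 0.0124]
orientation: [179.7, -15.0, 91.7]
ft_force: [0.6, -0.2, -0.6]
finger_gap: 0.0001
grip_force: 0.0
```

Request:
apply_moves([
  {"offset": [0, 0, 0], "rotation": [0, 0, 0], "claw": 1},
  {"offset": [0, 0.008, 0], "rotation": [0, 0, 0], "claw": 1},
  {"offset": [0, 0.009, 0], "rotation": [0, 0, 0], "claw": 1},
  {"offset": [0, 0.009, 0], "rotation": [0, 0, 0], "claw": 1},
  {"offset": [0, 0.006, 0], "rotation": [0, 0, 0], "claw": 1},
])

```text
time: 28.25
eef_pos: [0.6045, -0.1709, 0.0151]
orientation: [179.5, -15.0, 91.7]
ft_force: [0.3, -0.4, 0.5]
finger_gap: -0.0001
grip_force: 0.0
```

Request:
apply_moves([
  {"offset": [-0.0001, 0.004, 0], "rotation": [0, 0, 0], "claw": 1},
  {"offset": [-0.0001, 0.005, 0], "rotation": [0, 0, 0], "claw": 1},
  {"offset": [-0.0001, 0.006, 0], "rotation": [0, 0, 0], "claw": 1},
  {"offset": [-0.0001, 0.006, 0], "rotation": [0, 0, 0], "claw": 1},
  {"offset": [-0.0001, 0.006, 0], "rotation": [0, 0, 0], "claw": 1},
])

```text
time: 28.67
eef_pos: [0.6034, -0.1456, 0.0138]
orientation: [179.6, -15.0, 91.6]
ft_force: [-0.4, -1.8, 1.7]
finger_gap: 0.0003
grip_force: 0.9
```

Pushing with the expected ~1.8 N. Continuing.

Request:
apply_moves([
  {"offset": [-0.0002, 0.007, 0], "rotation": [0, 0, 0], "claw": 1},
  {"offset": [-0.0002, 0.007, 0], "rotation": [0, 0, 0], "claw": 1},
  {"offset": [-0.0002, 0.007, 0], "rotation": [0, 0, 0], "claw": 1},
  {"offset": [-0.0002, 0.007, 0], "rotation": [0, 0, 0], "claw": 1},
  {"offset": [-0.0002, 0.007, 0], "rotation": [0, 0, 0], "claw": 1},
])

```text
time: 29.08
eef_pos: [0.6023, -0.1101, 0.0137]
orientation: [179.6, -15.0, 91.6]
ft_force: [1.2, -1.9, 1.2]
finger_gap: -0.0
grip_force: 0.9
```

Request:
apply_moves([
  {"offset": [-0.0002, 0.007, 0], "rotation": [0, 0, 0], "claw": 1},
  {"offset": [-0.0002, 0.007, 0], "rotation": [0, 0, 0], "claw": 1},
  {"offset": [-0.0002, 0.007, 0], "rotation": [0, 0, 0], "claw": 1},
  {"offset": [-0.0002, 0.007, 0], "rotation": [0, 0, 0], "claw": 1},
  {"offset": [-0.0002, 0.007, 0], "rotation": [0, 0, 0], "claw": 1},
])

```text
time: 29.5
eef_pos: [0.6013, -0.0752, 0.0137]
orientation: [179.6, -15.0, 91.6]
ft_force: [0.9, -2.2, 0.9]
finger_gap: -0.0004
grip_force: 0.9
```

Request:
apply_moves([
  {"offset": [-0.0002, 0.004, 0], "rotation": [0, 0, 0], "claw": 1},
  {"offset": [-0.0002, 0.004, 0], "rotation": [0, 0, 0], "claw": 1},
  {"offset": [0, 0.003, 0], "rotation": [0, 0, 0], "claw": 1},
  {"offset": [0, 0.003, 0], "rotation": [0, 0, 0], "claw": 1},
  {"offset": [0, 0.002, 0], "rotation": [0, 0, 0], "claw": 1},
])

```text
time: 29.92
eef_pos: [0.6008, -0.0596, 0.0137]
orientation: [179.6, -15.0, 91.6]
ft_force: [0.3, -1.1, -0.0]
finger_gap: -0.0
grip_force: 0.8
```

Request:
apply_moves([
  {"offset": [0, 0.002, 0], "rotation": [0, 0, 0], "claw": 1},
  {"offset": [0, 0.002, 0], "rotation": [0, 0, 0], "claw": 1},
  {"offset": [0, 0.002, 0], "rotation": [0, 0, 0], "claw": 1},
  {"offset": [0, 0.002, 0], "rotation": [0, 0, 0], "claw": 1},
  {"offset": [0, 0.001, 0], "rotation": [0, 0, 0], "claw": 1},
])

```text
time: 30.33
eef_pos: [0.6007, -0.0506, 0.0136]
orientation: [179.6, -15.0, 91.6]
ft_force: [-1.3, -1.3, 0.3]
finger_gap: -0.0003
grip_force: 0.8
```

Request:
apply_moves([
  {"offset": [0, 0.001, 0], "rotation": [0, 0, 0], "claw": 1},
  {"offset": [0, 0.001, 0], "rotation": [0, 0, 0], "claw": 1},
  {"offset": [0, 0.001, 0], "rotation": [0, 0, 0], "claw": 1},
  {"offset": [0, 0, 0], "rotation": [0, 0, 0], "claw": 1},
  {"offset": [0, 0, 0], "rotation": [0, 0, 0], "claw": 1},
])

```text
time: 30.75
eef_pos: [0.601, -0.0477, 0.0137]
orientation: [179.6, -15.0, 91.6]
ft_force: [0.1, 0.1, -0.1]
finger_gap: 0.0001
grip_force: 0.1
```

Request:
apply_moves([
  {"offset": [0, 0.001, 0], "rotation": [0, 0, 0], "claw": 1},
  {"offset": [0, 0.001, 0], "rotation": [0, 0, 0], "claw": 1},
  {"offset": [0, 0.001, 0], "rotation": [0, 0, 0], "claw": 1},
  {"offset": [0, 0, 0], "rotation": [0, 0, 0], "claw": 1},
  {"offset": [0, 0, 0], "rotation": [0, 0, 0], "claw": 1},
])

```text
time: 31.17
eef_pos: [0.6009, -0.0446, 0.0137]
orientation: [179.6, -15.0, 91.6]
ft_force: [0.4, 0.0, -0.8]
finger_gap: -0.0004
grip_force: 0.1
```

Request:
apply_moves([
  {"offset": [0, 0.001, 0], "rotation": [0, 0, 0], "claw": 1},
  {"offset": [0, 0.001, 0], "rotation": [0, 0, 0], "claw": 1},
  {"offset": [0, 0, 0], "rotation": [0, 0, 0], "claw": 1},
  {"offset": [0, 0, 0], "rotation": [0, 0, 0], "claw": 1},
  {"offset": [0, 0, 0], "rotation": [0, 0, 0], "claw": 1},
])

```text
time: 31.58
eef_pos: [0.6009, -0.0427, 0.0137]
orientation: [179.6, -15.0, 91.6]
ft_force: [-0.6, -0.6, 0.1]
finger_gap: -0.0004
grip_force: 0.0
```

Request:
apply_moves([
  {"offset": [0, 0.001, 0], "rotation": [0, 0, 0], "claw": 1},
  {"offset": [0, 0.001, 0], "rotation": [0, 0, 0], "claw": 1},
  {"offset": [0, 0, 0], "rotation": [0, 0, 0], "claw": 1},
  {"offset": [0, 0, 0], "rotation": [0, 0, 0], "claw": 1},
  {"offset": [0, 0, 0], "rotation": [0, 0, 0], "claw": 1},
])

```text
time: 32.0
eef_pos: [0.6009, -0.0412, 0.0137]
orientation: [179.6, -15.0, 91.6]
ft_force: [-0.9, -4.3, 0.9]
finger_gap: -0.0002
grip_force: 2.3
```

Request:
apply_moves([
  {"offset": [0, 0.001, 0], "rotation": [0, 0, 0], "claw": 1},
  {"offset": [0, 0.001, 0], "rotation": [0, 0, 0], "claw": 1},
  {"offset": [0, 0, 0], "rotation": [0, 0, 0], "claw": 1},
  {"offset": [0, 0, 0], "rotation": [0, 0, 0], "claw": 1},
  {"offset": [0, 0, 0], "rotation": [0, 0, 0], "claw": 1},
])

```text
time: 32.42
eef_pos: [0.6009, -0.041, 0.0136]
orientation: [179.6, -14.9, 91.5]
ft_force: [-1.7, -14.5, 3.4]
finger_gap: -0.0002
grip_force: 6.7
```

The force rose to 14.5 N with no further motion, so the drawer is home. I'll back away and check against the first picture.

Request:
apply_moves([
  {"offset": [0, -0.008, 0], "rotation": [0, 0, 0], "claw": 1},
  {"offset": [0, -0.02, 0], "rotation": [0, 0, 0], "claw": 1},
  {"offset": [0, -0.03, 0], "rotation": [0, 0, 0], "claw": 1},
  {"offset": [0, -0.03, 0.02], "rotation": [0, 0, 0], "claw": 1},
  {"offset": [0, -0.03, 0.03], "rotation": [0, 0, 0], "claw": 1},
])

```text
time: 32.83
eef_pos: [0.5993, -0.1568, 0.0616]
orientation: [179.8, -15.2, 91.6]
ft_force: [0.7, -0.5, -0.2]
finger_gap: 0.0001
grip_force: 0.0
```

Request:
apply_moves([
  {"offset": [0, -0.03, 0.03], "rotation": [0, 0, 0], "claw": 1},
  {"offset": [0, -0.035, 0.02], "rotation": [0, 0, 0], "claw": 1},
  {"offset": [0, -0.035, 0], "rotation": [0, 0, 0], "claw": 1},
  {"offset": [0, -0.035, 0], "rotation": [0, 0, 0], "claw": 1},
  {"offset": [0, 0, 0], "rotation": [0, 0, 0], "claw": 1},
])

```text
time: 33.25
eef_pos: [0.5996, -0.299, 0.1122]
orientation: [179.6, -14.8, 91.2]
ft_force: [-0.8, -1.1, -0.9]
finger_gap: 0.0002
grip_force: 0.0
```

```bash
python3 -c "
from h import *
s=bot.sense();print(s['time'],s['eef_pos'],s['ft_force']); snap('top','t7.png')
a=cv2.imread('pics/t7.png').astype(int);b=cv2.imread('pics/top0.png').astype(int)
d=(np.abs(a-b).max(2)>30)[100:300,210:425].astype(np.uint8)
n,l,st,c=cv2.connectedComponentsWithStats(d); print('changed',[(int(st[i,4]),(c[i]+[210,100]).round().tolist()) for i in range(1,n) if st[i,4]>6])
print([a[v,376:392].tolist() for v in(215,)],[edge('t7.png',v)[-3:] for v in(150,215,238)])
w=np.array([.5956,.0931]);B=np.load('board.npz')
for yb in(-.1,.1):
  for z in(.054,.07): p=B['t']+B['R']@[-.13,yb]; print(yb,z,proj('t7.png',[*p,z]).round(1))
"
```

```text
33.25 [ 0.59962677 -0.29901971  0.11216163] [-0.76889151 -1.13915984 -0.89319402]
changed [(2571, [389.0, 191.0]), (32, [305.0, 152.0]), (12, [308.0, 157.0]), (26, [361.0, 165.0]), (11, [356.0, 170.0]), (10, [231.0, 217.0]), (33, [362.0, 227.0]), (29, [307.0, 235.0])]
[[[70, 97, 115], [71, 98, 114], [73, 100, 113], [85, 99, 104], [101, 113, 114], [103, 115, 116], [103, 115, 116], [103, 115, 116], [103, 115, 117], [103, 115, 116], [103, 115, 116], [103, 115, 115], [103, 115, 116], [104, 116, 116], [104, 116, 116], [104, 116, 116]]] [array([357, 358, 359]), array([514, 515, 516]), array([352, 353, 356])]
-0.1 0.054 [374.3 146.6]
-0.1 0.07 [375.5 145.2]
0.1 0.054 [379.5 236.3]
0.1 0.07 [380.8 236.5]
```

```bash
python3 -c "
from h import *
a=cv2.imread('pics/t7.png',0);b=cv2.imread('pics/top0.png',0)
for u,v in((231,217),(301,196),(308,277),(345,113)):
  r=cv2.matchTemplate(a[v-22:v+22,u-22:u+22],b[v-17:v+17,u-17:u+17],cv2.TM_CCOEFF_NORMED); print(r.max().round(3),np.unravel_index(r.argmax(),r.shape))
print(bot.hand_in())"
```

```text
0.981 (np.int64(5), np.int64(5))
0.999 (np.int64(5), np.int64(5))
0.994 (np.int64(5), np.int64(5))
1.0 (np.int64(5), np.int64(5))
the job is handed in; nothing more can be done
None
```

I drew the drawer to its stop, swept all four nuts into it and pushed it home; the final top image shows the deck clear and the carton, spanner, chisel and tape measure unmoved, and I handed the job in after about 33 s (no verdict was returned).

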